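# Load a slide carrier under the stage clip

### The arm

A 6-joint arm with a two-finger parallel gripper is mounted at the origin on the work surface. World frame = base frame: x ahead of the robot, y to its left, z up, the work surface at z = 0. Lengths are in m, angles in rad, forces in N, time in s.
With the tool pointing down it reaches from about 0.15 to 0.775 m from the base axis. Payload 6.1 kg.
Tool frame: the origin (TCP) lies midway between the tips of the shut fingers; the grasp point (between the pads) lies 19 mm behind it; z points along the fingers, y is the line along which they close (so a half turn about z gives the same grasp; the last joint's range is limited). The gripper opens to 85 mm and grips with 20 to 120 N. Pads are 22 mm wide; open, the fingers measure 114 mm over their backs; the gripper's body (76 mm by 85 mm) begins 54 mm behind the grasp point. The pads swing forward as they close: fully open they stand 13 mm farther back than shut.
Start: joints at [-1.179, 0.126, -0.04, 1.405, 0, 1.571], TCP at [0.2, -0.485, 0.231] pointing down, gripper open.
Joint ranges: [-2.72, 2.72], [-0.95, 1.95], [-1.27, 1.35], [-1.78, 2.02], [-1.46, 1.47], [-3.14, 3.14]. Speed limits (rad/s): [2.39, 2.39, 3.01, 3.14, 3.14, 3.14].

### API

Orientations are given as a unit quaternion [w, x, y, z].
In Python, from rig import sensors, imaging, env, spotter gives the robot as it stands. The module is installed in compiled form; this text tells all that it offers.
- The arm moves only by the shell command python3 -m pendant 'ROWS' [FORCE]. ROWS is JSON, a list that holds one entry, the list of rows, each a list of 5 numbers: the opening, from -1 (shut) to 1 (fully open), so that 0 is half open, then the shift along the world's x, y, z in cm, then the turn about the world's z in rad. A call has exactly 8 rows; each row is the pose to reach, as a shift and turn from the pose commanded when the call began; what a row does not reach only later rows make up. A row lasts 1/10 s, in which the tool goes at most 50 mm and 8.59 degrees, less where a joint would pass 70% of its speed; a pose out of reach is approached as far as the arm can. A call with a gripper value outside its range is refused whole. The fingers move at their own pace and stop on an object; FORCE is the grip in N (left out, the last holds). Time passes only in rows, so rows that repeat a pose let the fingers close, or fill a call up. It gives the time, the measured TCP pose, the force, the opening and the grip force at its end, in the units of the state.
- sensors.observe(): the state, without advancing time (a new reading comes with each control period).
- imaging.grab_frame(name): name is "scene" or "top" or "wrist"; returns a dict with "img" (384x512x3 uint8, red, green, blue), "range_z" (384x512 float32, m along the optical axis (not along the pixel's ray), 0 where there is no reading), "K" (3x3 intrinsics, pixels), "k1" (the pictures are not rectified: a ray, as slopes to the right and down, at radius r is drawn at 1 + k1 r^2 times it, then the intrinsics apply), "R" (3x3) and "t" (3): a world point X has camera coordinates R X + t; the wrist camera has in their place "mount" (4x4, takes a point from camera to tool coordinates, whose origin is the TCP and whose axes are the flange's). Camera axes: x right, y down, z forward; pixel columns grow to the right and rows downward; lengths in m; the calibration is good to about 2 mm. A picture is of the moment at which its call begins: read the wrist's pose just before it.
- env.job_done(): hands the job in; it is judged then, once.
Trained networks look in a picture, given as the dict that the camera call returned (one of the last four; its "shot" number tells which), for a name from the list of things; names that differ only in an ending like _2 or _b are one class to them, and where a whole thing is asked for, a point or a joint stands for the part that bears it (a point fixed in the world has none). Each returns a list of dicts, best first, with "confidence" (0 to 1); they miss things now and then, are a little off and sometimes report something else, mostly with a low value. They report only what shows in the picture. A call takes as long as a camera call. They do not tell look-alikes from the thing itself.
- spotter.masks_of(name, picture): "pixels" (384x512 bool, what is visible of it) and "at" ([column, row] in pixels, amid what is visible of it).
The state is a dict: "time_s": time; "joint_pos": joint angles; "joint_velocities": joint speeds; "joint_efforts": joint torques, N m; "tcp_pos": TCP position; "ee_rot": TCP orientation; "ft_force": force on the tool from outside, world axes, zero at the start; "moment": the same for the moment, N m; "opening": finger opening in m; "grasp_force": force on a finger pad.
Only numpy, scipy, OpenCV 4.12 (cv2) and the standard library are available. Lean on these libraries where they do the work, as an engineer would, in place of code of your own. Each camera call takes 0.05 s, during which the arm holds its last target. There are 200 camera calls.

### The job

Load the slide carrier that lies loose at the mouth of the stage plate's guide lane: hold the spring clip's long press plate down with one fingertip, and while it is down push the carrier along the lane with the other fingertip, under the clip's raised foot, until it is against the stop. Only then let the clip come back down, so that its foot clamps the carrier, and move clear. Do not lift the carrier off the plate, and leave the other things where they are.

Things in the scene. Friction and masses are not known exactly. Their poses are not given: they have to be found in the camera images.
- stage: Black fixed plate, 170 mm (x) by 135 mm (y -95 to +40), flat top 30 mm above the table, yaw up to 0.5 rad. Origin at table height below the guide lane's middle line; z up. Lane runs along +x on y = 0: two rails 4 mm high, 46 mm apart at x = 15 to 60 mm, flared to 58 mm apart at x = -5. Nothing stands on the lane before x = -5.
- stop (a point): Foot of the stop's face, on the plate's top in the middle of the lane, at stage x = 60 mm. The stop is a bar across the lane, 8 mm high. With the carrier's nose against it the carrier's origin is at stage x = 30 mm.
- carrier: Aluminium slide carrier lying on the plate at the lane's mouth: 60 mm long (x), 42 wide, 8 thick, about 60 g; the front 10 mm narrows to a 30 mm nose; glass slide in its top. Origin: centre of underside, +x to the nose; flat rear edge at x = -30 mm. Starts at stage x = -22 to -10 mm, up to 3 mm off the middle line and 0.05 rad askew.
- clip (a joint): Spring clip, a steel rocker hinged along stage x at y = 34 mm, 10 mm above the plate's top. Rad: 0 at rest (foot down, lane blocked), grows as the press plate is pushed down, 0.33 at its end stop. Foot clears the carrier from 0.20, well clear at 0.27; about 0.17 when clamping the carrier. Springs back to 0; 0.27 takes about 5 N anywhere along the press plate.
- thumb (a point): Middle of the top of the clip's press plate, steel, 95 mm long (stage x -84 to +11) by 34 mm wide, beside the lane at stage y = 68 mm. At rest 42 mm above the table, sloping up outwards 0.27 rad; at 0.27 it is level and its top 33 mm above the table, 3 mm above the stage's top, so a second fingertip level with the first meets the carrier's rear edge. A tip can slide along it.
- foot (a point): Underside of the clip's foot, a steel roll 10 mm thick and 12 mm long over the lane at stage x = 39 to 51, y = -6 mm; this point is its middle. At rest it is 1 mm above the bare plate.
- spare: Spare slide carrier, same shape, lying on the stage plate's right-hand part (y about -68 mm). Bystander. Origin under its centre.
- objective: Microscope objective, 30 mm wide, 46 mm tall, standing on the stage plate's far right corner. Bystander. Origin under its centre.
- oil: Small amber bottle, 28 mm wide, 62 mm tall, on the table beyond the stage plate. Bystander. Origin under its centre.
- dish: Clear round dish, 56 mm wide, 14 mm tall, on the table beyond the stage plate. Bystander. Origin under its centre.
- cube: Black filter cube, 36 by 36 by 40 mm, on the table left of the far end of the stage plate. Bystander. Origin under its centre.
- driver: Screwdriver, 150 mm long, lying on the table left of the press plate. Bystander. Origin under its middle.
- slidebox: Grey slide box, 100 by 80 by 30 mm, on the table right of the stage plate. Bystander. Origin under its centre.
Not all that is in view belongs to the job. What is shaped like the stage but pink or red is not meant.

How it is judged:
By the outcome, as a careful person would: the job done as asked, in the order asked, and still so for the second after the job is handed in, with the robot touching nothing.
It also fails if it takes over 48 s, if anything falls off the work surface, if the arm or the gripper's body presses on something with over 40 N, if the wrist force passes 120 N, or if a joint passes its speed limit or range.

## Working session

There is one attempt and no reset: what is moved stays moved. The work goes in short steps, Python scripts to look and compute and a shell command to move; the robot and the scene stay as the last step left them, time stands still between calls to the robot, and variables do not carry over. Pictures are saved under pics/ and viewed, at most 12 in all, crops included, and the job is handed in when it is done.

```bash
mkdir -p pics; cat > h.py <<'E'
import numpy as np, cv2
from rig import sensors, imaging, env, spotter
def world(p,cols,rows,z=None,tcp=None):
    K,k1=p["K"],p["k1"]
    uv=np.stack([np.ravel(cols),np.ravel(rows)],1).astype(float)
    d=np.stack([(uv[:,0]-K[0,2])/K[0,0],(uv[:,1]-K[1,2])/K[1,1]],1); u=d.copy()
    for _ in range(8): u=d/(1+k1*(u**2).sum(1,keepdims=True))
    ray=np.c_[u,np.ones(len(u))]
    R,t=p["R"],p["t"]
    if z is None:
        rz=p["range_z"][uv[:,1].astype(int),uv[:,0].astype(int)]
        X=(ray*rz[:,None]-t)@R; X[rz==0]=np.nan; return X
    o=-R.T@t; dw=ray@R
    return o+dw*((z-o[2])/dw[:,2])[:,None]
E
python3 - <<'E'
from h import *
for n in ("scene","top"):
    p=imaging.grab_frame(n); cv2.imwrite(f"pics/{n}0.png",cv2.cvtColor(p["img"],cv2.COLOR_RGB2BGR))
    print(n,p["R"].round(2).tolist(),p["t"].round(2),p["K"][0,0])
    for nm in ("stage","carrier","clip","driver","cube","slidebox","oil","dish","objective"):
        for d in spotter.masks_of(nm,p)[:3]:
            r,c=np.nonzero(d["pixels"]); X=world(p,c,r)
            print(nm,round(d["confidence"],2),np.round(d["at"]),len(r),np.nanmedian(X,0).round(3))
print(sensors.observe())
E
```

```text
scene [[-0.15, 0.99, 0.01], [0.78, 0.13, -0.61], [-0.61, -0.08, -0.79]] [ 0.09 -0.38  1.38] 463.0872613481216
stage 0.92 [150. 243.] 5475 [ 0.671 -0.23   0.03 ]
stage 0.76 [385. 157.] 3421 [0.34  0.261 0.03 ]
stage 0.63 [285. 215.] 3501 [0.546 0.049 0.03 ]
carrier 0.6 [294. 205.] 452 [0.527 0.061 0.038]
clip 0.85 [321. 220.] 720 [0.558 0.123 0.042]
clip 0.73 [177. 260.] 873 [ 0.707 -0.158  0.042]
clip 0.59 [418. 162.] 644 [0.354 0.34  0.042]
cube 0.93 [327. 269.] 507 [0.672 0.131 0.038]
slidebox 0.78 [230. 174.] 1372 [ 0.458 -0.096  0.029]
oil 0.75 [274. 184.] 391 [0.475 0.013 0.038]
oil 0.73 [249. 204.] 211 [ 0.561 -0.036  0.061]
oil 0.7 [276. 269.] 253 [0.697 0.044 0.038]
dish 0.79 [244. 254.] 458 [ 0.649 -0.028  0.004]
objective 0.57 [248. 205.] 199 [ 0.561 -0.035  0.062]
objective 0.56 [321. 218.] 741 [0.555 0.123 0.042]
top [[-0.02, -1.0, -0.02], [-0.98, 0.03, -0.2], [0.2, 0.01, -0.98]] [0.04 0.55 0.91] 418.4977180983986
stage 0.9 [250. 206.] 3844 [0.533 0.049 0.032]
stage 0.77 [149. 293.] 5438 [0.33  0.263 0.031]
stage 0.57 [359. 146.] 4722 [ 0.664 -0.231  0.031]
carrier 0.81 [
[... 524 characters left out ...]
me_s': 1.0, 'joint_pos': array([-1.17900351e+00,  1.25814145e-01, -3.95851154e-02,  1.40541361e+00,
       -1.63168672e-05,  1.57078176e+00]), 'joint_velocities': array([0.00083025, 0.0008767 , 0.00229492, 0.00092388, 0.0002071 ,
       0.00087308]), 'joint_efforts': array([ 6.02134096e-04, -4.35714591e+01,  3.53096902e+01,  1.25924955e-03,
        1.60035920e-04,  1.21750631e-05]), 'tcp_pos': array([ 0.20045926, -0.48520732,  0.23129392]), 'ee_rot': array([-6.52543935e-06,  9.80872164e-01,  1.94653016e-01, -9.61237348e-06]), 'ft_force': array([ 0.0100847 , -0.33970184,  0.48639629]), 'moment': array([-0.06870893,  0.01911481,  0.01209441]), 'grasp_force': 0.0, 'opening': 0.0856236201134237}
```

View pics/top0.png

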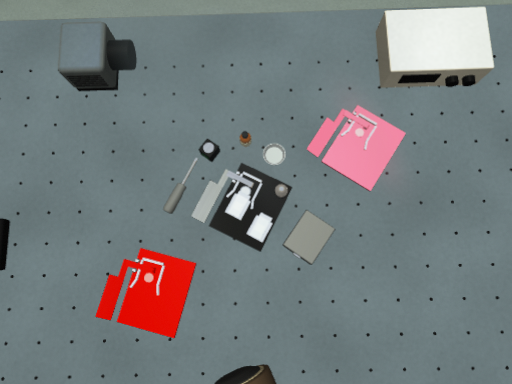

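View pics/scene0.png

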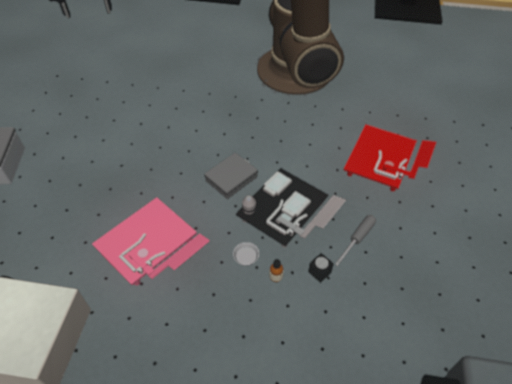

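The stage look-alikes in the top view are black (250,206), red (149,293) and pink (359,146). The black one is meant: it is the black plate and it holds the carriers. I'll confirm that in a crop and fit its pose.

```bash
python3 - <<'E'
from h import *
p=imaging.grab_frame("top")
im=cv2.cvtColor(p["img"],cv2.COLOR_RGB2BGR)
cv2.imwrite("pics/crop1.png",cv2.resize(im[150:260,180:305],None,fx=5,fy=5,interpolation=cv2.INTER_CUBIC))
def rect(m,z):
    r,c=np.nonzero(m); X=world(p,c,r,z)[:,:2]
    (a,s,ang)=cv2.minAreaRect((X*1000).astype(np.float32)); return np.round(a,1),np.round(s,1),round(ang,1),np.round(cv2.boxPoints((a,s,ang)),0).tolist()
for n,z in (("stage",.03),("clip",.042),("carrier",.038)):
    for d in spotter.masks_of(n,p)[:3]:
        if abs(d["at"][0]-245)<45 and abs(d["at"][1]-205)<40: print(n,d["at"],rect(d["pixels"],z))
g=im.max(2); blk=np.zeros_like(g); blk[150:260,180:305]=g[150:260,180:305]<60
n,l,st,_=cv2.connectedComponentsWithStats(blk); i=1+st[1:,4].argmax(); print("black",st[i],rect(l==i,.03))
E
```

```text
stage [250.0, 206.9] (array([533.5,  55.5]), array([183.9, 169.4]), 62.0, [[416.0, 14.0], [565.0, -66.0], [651.0, 97.0], [502.0, 176.0]])
clip [211.9, 191.5] (array([552.4, 110.2]), array([ 68.8, 159.5]), 35.8, [[478.0, 155.0], [571.0, 25.0], [627.0, 66.0], [534.0, 195.0]])
carrier [241.2, 205.7] (array([524.3,  62.9]), array([45.3, 62.3]), 62.4, [[486.0, 57.0], [541.0, 28.0], [562.0, 69.0], [507.0, 97.0]])
black [ 210  164   81   87 2244] (array([522. ,  34.2]), array([133.5, 170.5]), 61.7, [[415.0, 16.0], [565.0, -65.0], [629.0, 53.0], [478.0, 133.0]])
```

View pics/crop1.png

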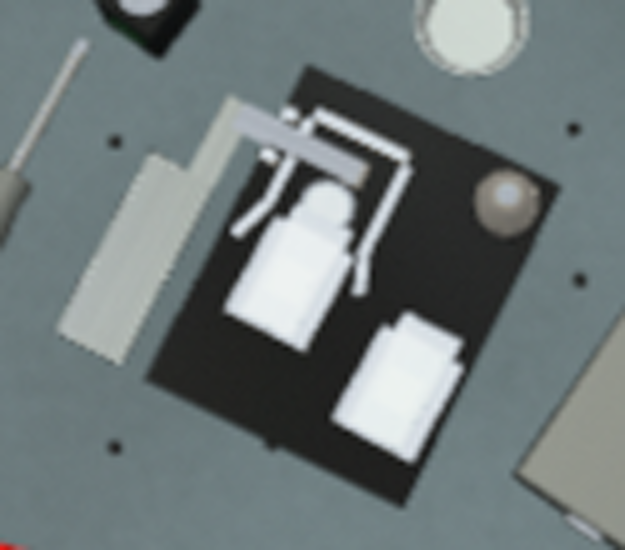

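The crop shows the black stage, with the carrier at crop (290,280), the press plate at (125,260), the foot at (360,170) and the stop bar at (360,130). The spare is at (400,390) and the objective at (505,200). Yaw is about -0.494 rad. I'll move above it for a wrist view.

```bash
python3 -m pendant '[[[0.4,2,3.5,0,0.14],[0.4,4,7,0,0.28],[0.4,6,11,0,0.42],[0.4,8,15,0,0.56],[0.4,10,19,0,0.7],[0.4,12,22.5,0,0.84],[0.4,14,26,0,0.98],[0.4,16,30,0,1.12]]]'; python3 -m pendant '[[[0.4,2,4,0,0.14],[0.4,4,8,0,0.28],[0.4,6,12,0,0.42],[0.4,8,16,0,0.57],[0.4,10,20,0,0.72],[0.4,12,24,0,0.86],[0.4,14,28,0,1.0],[0.4,15,29.5,0,1.135]]]'
python3 - <<'E'
from h import *
s=sensors.observe();p=imaging.grab_frame("wrist"); print(s["tcp_pos"],s["ee_rot"],s["joint_pos"],s["opening"]); print(p["mount"].round(3))
cv2.imwrite("pics/w1.png",cv2.cvtColor(p["img"],cv2.COLOR_RGB2BGR))
E
```

```text
time_s: 2.0
tcp_pos: [0.361, -0.1839, 0.2315]
ee_rot: [0.0, 0.726, 0.688, 0.0]
ft_force: [1.3, -1.0, 0.4]
opening: 0.0599
grasp_force: 0.0
time_s: 2.8
tcp_pos: [0.5115, 0.1131, 0.2308]
ee_rot: [-0.0, 0.241, 0.971, 0.0]
ft_force: [1.0, -0.5, -0.1]
opening: 0.0595
grasp_force: 0.0
[0.51152848 0.11314801 0.23082796] [-8.46197617e-05  2.40506703e-01  9.70647410e-01  3.53443673e-04] [ 2.17291088e-01  1.23579372e-01 -4.31586433e-02  1.40389601e+00
  7.08512719e-04  7.03066864e-01] 0.0595334991463592
[[ 0.001 -0.964 -0.264  0.068]
 [ 1.     0.001 -0.    -0.   ]
 [ 0.001 -0.264  0.964 -0.142]
 [ 0.     0.     0.     1.   ]]
```

View pics/w1.png

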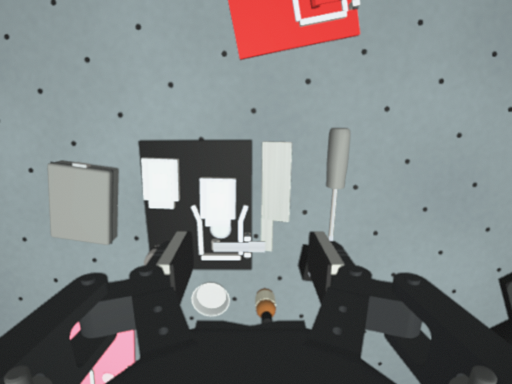

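The wrist view is aligned with the stage. The plate is at (195,205), the carrier at (217,200) and the press plate at (277,180). Next I'll fit the poses from this picture.

```bash
cat >> h.py <<'E'
from scipy.spatial.transform import Rotation as Ro
def wrist():
    s=sensors.observe(); p=imaging.grab_frame("wrist")
    q=s["ee_rot"]; T=np.eye(4); T[:3,:3]=Ro.from_quat([q[1],q[2],q[3],q[0]]).as_matrix(); T[:3,3]=s["tcp_pos"]
    C=T@p["mount"]; p["R"]=C[:3,:3].T; p["t"]=-p["R"]@C[:3,3]; return s,p
E
python3 - <<'E'
from h import *
s,p=wrist(); im=p["img"]
r0,c0=np.mgrid[:384,:512]; X=world(p,c0,r0).reshape(384,512,3)
def rect(P):
    a,sz,ang=cv2.minAreaRect((P[:,:2]*1000).astype(np.float32)); return np.round(a,1),np.round(sz,1),round(ang,2)
g=im.max(2); win=np.zeros(g.shape,bool); win[130:290,125:320]=1
blk=((g<60)&win&(abs(X[...,2]-.03)<.006)).astype(np.uint8)
n,l,st,_=cv2.connectedComponentsWithStats(blk); i=1+st[1:,4].argmax(); rr,cc=np.nonzero(l==i)
P=world(p,cc,rr,.03); a,sz,ang=rect(P); print("plate",a,sz,ang,"z",np.nanmedian(X[l==i],0)[2])
yaw=np.deg2rad(ang-90 if ang>45 else ang); print(yaw)
ux=np.array([np.cos(yaw),np.sin(yaw)]);uy=np.array([-ux[1],ux[0]])
S=lambda Q:np.c_[(Q[:,:2]*1000)@ux,(Q[:,:2]*1000)@uy,Q[:,2]*1000]
Q=S(P); print("plate ext",np.percentile(Q,[.5,99.5],axis=0)[:,:2].round(1))
yl=Q[:,1].max()-40
for nm in ("clip","carrier"):
    for d in spotter.masks_of(nm,p)[:3]:
        if not win[int(d["at"][1]),int(d["at"][0])]: continue
        r,c=np.nonzero(d["pixels"]); q=S(X[r,c]); q=q[np.isfinite(q).all(1)&(q[:,2]>25)&(q[:,2]<75)]; q[:,1]-=yl
        if nm=="clip": pp=q[q[:,1]>54]
        else: pp=q; print(rect(world(p,c,r,.038)))
        print(nm,round(d["confidence"],2),d["at"],len(q),np.percentile(pp,[1,50,99],axis=0).round(1).tolist())
print("tcp stage",S(s["tcp_pos"][None]),"ylane",yl)
E
```

```text
plate [519.7  34.2] [130.8 166.9] 62.19 z 0.029906028097029646
-0.4853760649796231
plate ext [[362.5 207.9]
 [526.8 337. ]]
clip 0.77 [270.7, 193.6] 3172 [[362.2, 54.2, 36.8], [414.5, 68.1, 41.4], [494.3, 86.3, 46.9]]
(array([522.9,  61.8]), array([43.1, 61.8]), 61.73)
carrier 0.65 [213.6, 199.1] 1648 [[405.0, -21.4, 29.9], [431.8, 1.0, 38.1], [464.0, 22.1, 39.8]]
tcp stage [[400.11828099 339.70685017 230.44440194]] ylane 298.10128949497704
```

```bash
python3 -m pendant '[[[0.27,-1.8,0.24,0,0],[0.27,-1.8,0.24,-3,0],[0.27,-1.8,0.24,-7,0],[0.27,-1.8,0.24,-11,0],[0.27,-1.8,0.24,-15,0],[0.27,-1.8,0.24,-17,0],[0.27,-1.8,0.24,-17.5,0],[0.27,-1.8,0.24,-17.5,0]]]'
python3 - <<'E'
from h import *
s,p=wrist(); im=cv2.cvtColor(p["img"],cv2.COLOR_RGB2BGR); cv2.imwrite("pics/w2.png",im); print(s["tcp_pos"],s["ft_force"])
E
```

```text
time_s: 3.8
tcp_pos: [0.4919, 0.1112, 0.0564]
ee_rot: [-0.0, 0.246, 0.969, -0.0]
ft_force: [0.7, -0.0, -0.1]
opening: 0.0541
grasp_force: 0.0
[0.49194793 0.11118351 0.05641376] [ 0.71309423 -0.00700341 -0.07898195]
```

View pics/w2.png

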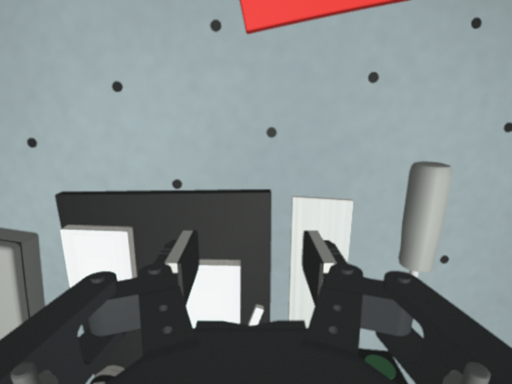

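In this close view the press plate spans columns 291 to 352, and the carrier's rear edge is at row 262 with its centre near column 203. The finger pair sits about 5 mm too far to the right, so I'll correct that while descending gently.

```bash
python3 -m pendant '[[[0.27,0.23,0.44,0,0.01],[0.27,0.23,0.44,-0.3,0.01],[0.27,0.23,0.44,-0.6,0.01],[0.27,0.23,0.44,-0.9,0.01],[0.27,0.23,0.44,-1.2,0.01],[0.27,0.23,0.44,-1.5,0.01],[0.27,0.23,0.44,-1.7,0.01],[0.27,0.23,0.44,-1.7,0.01]]]'
python3 -c "
from h import *
s=sensors.observe();print(s['tcp_pos'],s['ft_force'],s['moment'])"
```

```text
time_s: 4.65
tcp_pos: [0.4945, 0.1165, 0.0389]
ee_rot: [-0.0, 0.24, 0.971, -0.0]
ft_force: [0.0, -0.8, 1.0]
opening: 0.0544
grasp_force: 0.0
[0.49448132 0.11652939 0.03885939] [ 0.01247311 -0.84841473  1.00313131] [ 0.03049471 -0.05063279 -0.00385446]
```

```bash
python3 -m pendant '[[[0.27,0,0,-0.1,0],[0.27,0,0,-0.2,0],[0.27,0,0,-0.3,0],[0.27,0,0,-0.4,0],[0.27,0,0,-0.4,0],[0.27,0,0,-0.4,0],[0.27,0,0,-0.4,0],[0.27,0,0,-0.4,0]]]'; python3 -m pendant '[[[0.27,0,0,-0.1,0],[0.27,0,0,-0.2,0],[0.27,0,0,-0.3,0],[0.27,0,0,-0.3,0],[0.27,0,0,-0.3,0],[0.27,0,0,-0.3,0],[0.27,0,0,-0.3,0],[0.27,0,0,-0.3,0]]]'
python3 - <<'E'
from h import *
p=imaging.grab_frame("scene"); r,c=np.mgrid[150:280,220:390]; X=world(p,c,r)
O=np.array([534.2,56.8]); yaw=-.487; ux=np.array([np.cos(yaw),np.sin(yaw)]);uy=np.array([-ux[1],ux[0]])
D=X[:,:2]*1000-O; sx,sy,z=D@ux,D@uy,X[:,2]*1000
for a,b in ((52,58),(58,64),(64,70),(70,76),(76,84)):
    m=(sx>-40)&(sx<8)&(sy>a)&(sy<b)&(z<60); print(a,m.sum(),np.nanmedian(z[m]))
m=(sx>39)&(sx<51)&(sy>-8)&(sy<10)&(z>32); print("foot top",m.sum(),np.nanmedian(z[m]))
cv2.imwrite("pics/s2.png",cv2.resize(cv2.cvtColor(p["img"],cv2.COLOR_RGB2BGR)[140:290,220:400],None,fx=4,fy=4))
E
```

```text
time_s: 5.45
tcp_pos: [0.4949, 0.1167, 0.0354]
ee_rot: [0.0, 0.24, 0.971, 0.0]
ft_force: [-0.0, 0.1, 2.2]
opening: 0.054
grasp_force: 1.3
time_s: 6.25
tcp_pos: [0.4949, 0.1166, 0.0324]
ee_rot: [0.0, 0.24, 0.971, -0.0]
ft_force: [-0.2, -1.0, 3.8]
opening: 0.0542
grasp_force: 1.8
52 45 34.118663467003856
58 67 34.465643593522884
64 65 34.828301835279234
70 70 35.26246940304416
76 131 34.77462231790159
foot top 46 48.17941886441773
```

View pics/s2.png

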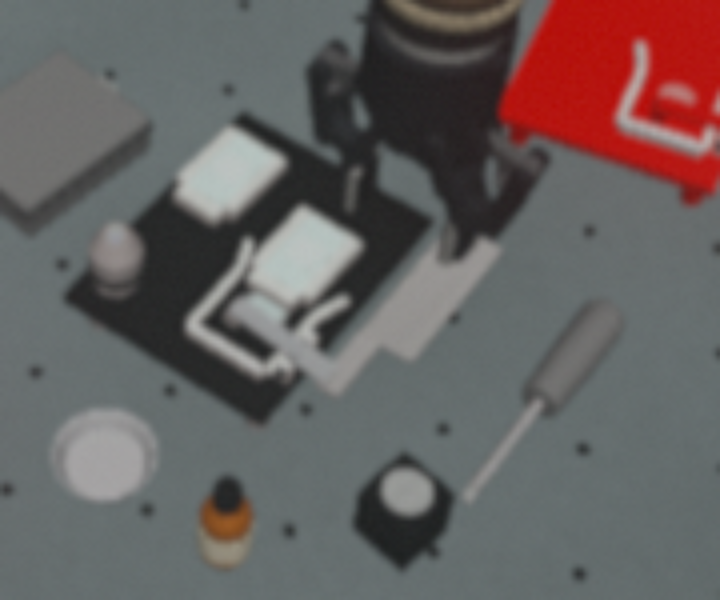

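```bash
python3 -m pendant '[[[0.27,0,0,-0.1,0],[0.27,0,0,-0.2,0],[0.27,0,0,-0.2,0],[0.27,0.35,-0.19,-0.2,0],[0.27,0.71,-0.37,-0.2,0],[0.27,1.06,-0.56,-0.2,0],[0.27,1.41,-0.75,-0.2,0],[0.27,1.41,-0.75,-0.2,0]]]'
python3 - <<'E'
from h import *
p=imaging.grab_frame("scene"); r,c=np.mgrid[150:280,220:390]; X=world(p,c,r)
O=np.array([534.2,56.8]); yaw=-.487; ux=np.array([np.cos(yaw),np.sin(yaw)]);uy=np.array([-ux[1],ux[0]])
D=X[:,:2]*1000-O; sx,sy,z=D@ux,D@uy,X[:,2]*1000
for a,b in ((52,58),(58,64),(64,70),(70,76),(76,84)):
    m=(sx>-40)&(sx<8)&(sy>a)&(sy<b)&(z<60); print(a,m.sum(),np.nanmedian(z[m]))
m=(sx>39)&(sx<51)&(sy>-8)&(sy<10)&(z>32); print("foot top",m.sum(),np.nanmedian(z[m]))
m=(sx<36)&(abs(sy)<15)&(abs(z-38)<3)&(sx>-60); print("carrier x",np.percentile(sx[m],[2,98]))
cv2.imwrite("pics/s3.png",cv2.resize(cv2.cvtColor(p["img"],cv2.COLOR_RGB2BGR)[140:290,220:400],None,fx=4,fy=4))
s=sensors.observe(); print((s["tcp_pos"][:2]*1000-O)@np.c_[ux,uy])
E
```

```text
time_s: 7.1
tcp_pos: [0.5095, 0.1089, 0.0302]
ee_rot: [0.0, 0.24, 0.971, 0.0]
ft_force: [-0.8, 0.4, 4.4]
opening: 0.0543
grasp_force: 2.2
52 53 32.959244206786835
58 69 33.1708351314209
64 83 33.720077776406114
70 80 33.66875692677339
76 119 31.504460392510822
foot top 41 50.52700856515025
carrier x [-38.65144515  24.31817686]
[-46.24593391  34.4245652 ]
```

View pics/s3.png

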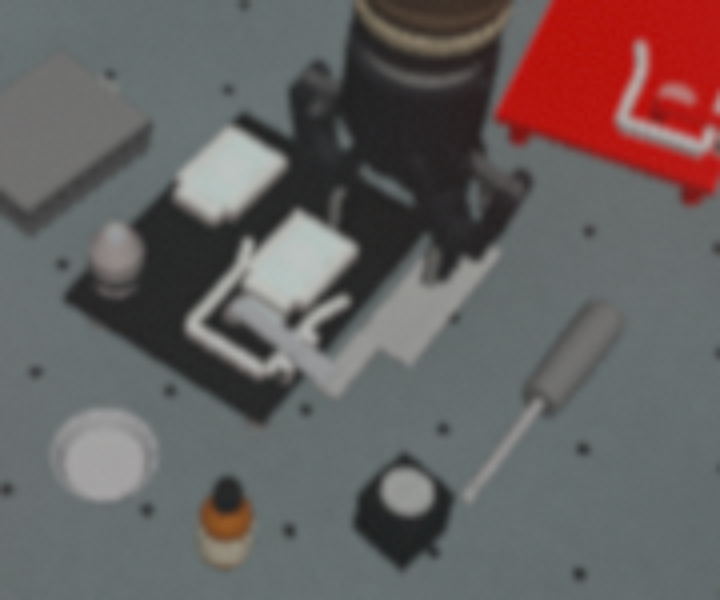

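The carrier is moving and the foot is raised, with its underside about 2.5 mm above the carrier top. I'll press slightly more and push on.

```bash
python3 -m pendant '[[[0.27,0,0,-0.06,0],[0.27,0.44,-0.23,-0.06,0],[0.27,0.88,-0.47,-0.06,0],[0.27,1.33,-0.7,-0.06,0],[0.27,1.77,-0.94,-0.06,0],[0.27,2.21,-1.17,-0.06,0],[0.27,2.65,-1.4,-0.06,0],[0.27,2.65,-1.4,-0.06,0]]]'; python3 -m pendant '[[[0.27,0.09,-0.05,0,0],[0.27,0.18,-0.09,0,0],[0.27,0.27,-0.14,0,0],[0.27,0.35,-0.19,0,0],[0.27,0.35,-0.19,0,0],[0.27,0.35,-0.19,0,0],[0.27,0.35,-0.19,0,0],[0.27,0.35,-0.19,0,0]]]'
cat > chk.py <<'E'
from h import *
import sys
p=imaging.grab_frame("scene"); r,c=np.mgrid[150:280,220:390]; X=world(p,c,r)
O=np.array([534.2,56.8]); yaw=-.487; ux=np.array([np.cos(yaw),np.sin(yaw)]);uy=np.array([-ux[1],ux[0]])
D=X[:,:2]*1000-O; sx,sy,z=D@ux,D@uy,X[:,2]*1000
m=(sx>39)&(sx<51)&(sy>-8)&(sy<10)&(z>41); print("foot top",m.sum(),np.nanmedian(z[m]))
m=(sx<58)&(abs(sy)<18)&(abs(z-38)<3)&(sx>-60); print("carrier x",np.percentile(sx[m],[2,98]))
cv2.imwrite(sys.argv[1],cv2.resize(cv2.cvtColor(p["img"],cv2.COLOR_RGB2BGR)[140:290,220:400],None,fx=4,fy=4))
s=sensors.observe(); print((s["tcp_pos"][:2]*1000-O)@np.c_[ux,uy],s["ft_force"][:2]@np.c_[ux,uy])
E
python3 chk.py pics/s4.png
```

```text
time_s: 7.95
tcp_pos: [0.5364, 0.0946, 0.0297]
ee_rot: [0.001, 0.24, 0.971, -0.0]
ft_force: [-0.9, 0.6, 4.4]
opening: 0.0544
grasp_force: 2.3
time_s: 8.75
tcp_pos: [0.5388, 0.0933, 0.0297]
ee_rot: [-0.0, 0.24, 0.971, -0.0]
ft_force: [-3.9, 1.9, 4.8]
opening: 0.0543
grasp_force: 2.5
foot top 39 51.242539556026145
carrier x [-7.58935769 57.07239613]
[-12.99707018  34.34469075] [-4.03538277 -0.90495842]
```

View pics/s4.png

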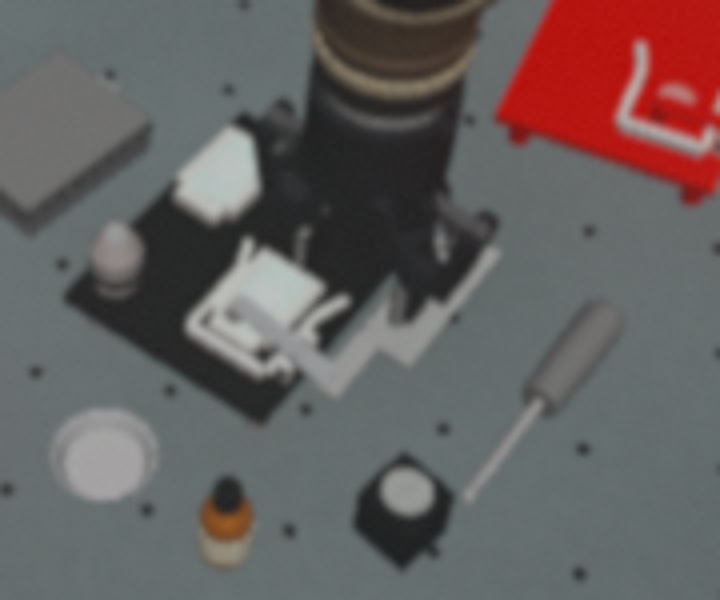

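The force is rising (4 N), so I'll push a little more to tell the stop from a wedge.

```bash
python3 -m pendant '[[[0.27,0.09,-0.05,0,0],[0.27,0.18,-0.09,0,0],[0.27,0.27,-0.14,0,0],[0.27,0.27,-0.14,0,0],[0.27,0.27,-0.14,0,0],[0.27,0.27,-0.14,0,0],[0.27,0.27,-0.14,0,0],[0.27,0.27,-0.14,0,0]]]'
python3 chk.py pics/s5.png
python3 - <<'E'
from h import *
s,p=wrist(); im=cv2.cvtColor(p["img"],cv2.COLOR_RGB2BGR)
t=imaging.grab_frame("top"); b=cv2.cvtColor(t["img"],cv2.COLOR_RGB2BGR)[155:245,195:300]
a=cv2.imread("pics/s5.png"); a=a[180:420,140:460]
cv2.imwrite("pics/m5.png",np.hstack([cv2.resize(a,(400,300)),cv2.resize(b,(350,300),interpolation=cv2.INTER_CUBIC)]))
E
```

```text
time_s: 9.6
tcp_pos: [0.5411, 0.092, 0.0296]
ee_rot: [-0.001, 0.24, 0.971, 0.0]
ft_force: [-5.1, 2.6, 5.4]
opening: 0.0542
grasp_force: 4.2
foot top 45 51.260357529363574
carrier x [-6.29696464 56.91367088]
[-10.42273037  34.28891959] [-5.95520373  0.22286341]
```

View pics/m5.png

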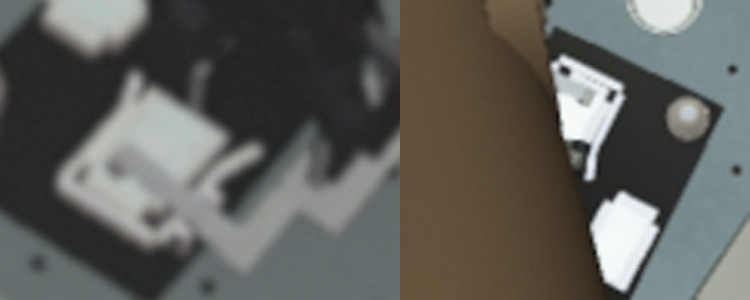

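The nose is now nearly at the stop bar in both views (left panel (75,180), right panel (580,70)). The carrier still moved, so I'll keep pushing until it stalls.

```bash
python3 -m pendant '[[[0.27,0.09,-0.05,0,0],[0.27,0.18,-0.09,0,0],[0.27,0.27,-0.14,0,0],[0.27,0.27,-0.14,0,0],[0.27,0.27,-0.14,0,0],[0.27,0.27,-0.14,0,0],[0.27,0.27,-0.14,0,0],[0.27,0.27,-0.14,0,0]]]'
python3 chk.py pics/s6.png;  python3 -m pendant '[[[0.27,0.09,-0.05,0,0],[0.27,0.18,-0.09,0,0],[0.27,0.18,-0.09,0,0],[0.27,0.18,-0.09,0,0],[0.27,0.18,-0.09,0,0],[0.27,0.18,-0.09,0,0],[0.27,0.18,-0.09,0,0],[0.27,0.18,-0.09,0,0]]]'
python3 chk.py pics/s7.png
```

```text
time_s: 10.55
tcp_pos: [0.5414, 0.0917, 0.0294]
ee_rot: [-0.003, 0.24, 0.971, 0.001]
ft_force: [-13.1, 8.0, 10.5]
opening: 0.0544
grasp_force: 8.7
foot top 48 51.24888106453638
carrier x [-8.15035164 57.04281686]
[-9.99927461 34.18758823] [-14.29619225   0.5521512 ]
time_s: 11.4
tcp_pos: [0.5416, 0.0915, 0.0293]
ee_rot: [-0.005, 0.24, 0.971, 0.001]
ft_force: [-17.7, 11.2, 14.1]
opening: 0.0544
grasp_force: 11.8
foot top 46 51.43045190393339
carrier x [-2.39438929 56.9521017 ]
[-9.76946835 34.11589248] [-21.5189823    0.56257611]
```

The carrier has stalled at 14 to 21 N and stage x ≈ -10, which is the stop. I'll ease off along the lane with the clip still held, then check before releasing.

```bash
python3 -m pendant '[[[0.27,-0.13,0.07,0,0],[0.27,-0.27,0.14,0,0],[0.27,-0.4,0.21,0,0],[0.27,-0.53,0.28,0,0],[0.27,-0.66,0.35,0,0],[0.27,-0.66,0.35,0,0],[0.27,-0.66,0.35,0,0],[0.27,-0.66,0.35,0,0]]]'
python3 chk.py pics/s8.png
python3 - <<'E'
import cv2,numpy as np
a=cv2.imread("pics/s7.png")[180:420,140:460];b=cv2.imread("pics/s8.png")[180:420,140:460]
cv2.imwrite("pics/m8.png",np.hstack([cv2.resize(a,(400,300)),cv2.resize(b,(400,300))]))
E
```

```text
time_s: 12.25
tcp_pos: [0.5404, 0.0927, 0.03]
ee_rot: [0.001, 0.24, 0.971, 0.0]
ft_force: [2.2, -2.2, 4.9]
opening: 0.0542
grasp_force: 2.3
foot top 44 51.07734529065337
carrier x [-5.51887253 56.51513822]
[-11.53800361  34.63288225] [ 2.76677618 -1.19996903]
```

View pics/m8.png

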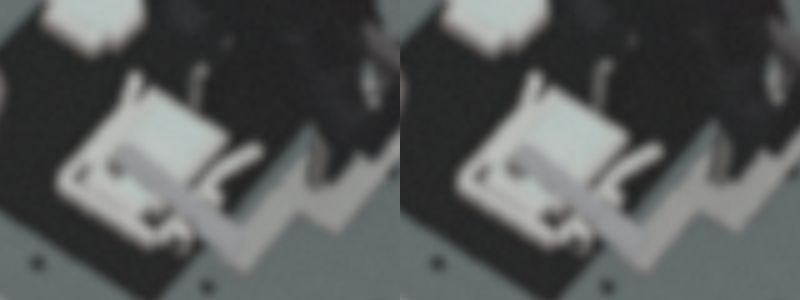

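The carrier stayed against the stop (nose in contact at (75,180) in both panels) and the finger is off it. I'll release the clip with a slow, straight lift, then raise clear and check.

```bash
python3 -m pendant '[[[0.27,0,0,0.15,0],[0.27,0,0,0.3,0],[0.27,0,0,0.5,0],[0.27,0,0,0.7,0],[0.27,0,0,0.9,0],[0.27,0,0,1.2,0],[0.27,0,0,1.6,0],[0.27,0,0,2,0]]]'; python3 -m pendant '[[[0.27,0,0,2,0],[0.27,0,0,5,0],[0.27,0,0,9,0],[0.27,-3,0,12,0],[0.27,-6,0,14,0],[0.27,-10,0,14,0],[0.27,-14,0,14,0],[0.27,-14,0,14,0]]]'
python3 chk.py pics/s9.png
python3 - <<'E'
from h import *
t=imaging.grab_frame("top"); b=cv2.cvtColor(t["img"],cv2.COLOR_RGB2BGR)[155:245,195:300]
a=cv2.imread("pics/s9.png")[180:420,140:460]
cv2.imwrite("pics/m9.png",np.hstack([cv2.resize(a,(400,300)),cv2.resize(b,(350,300),interpolation=cv2.INTER_CUBIC)]))
E
```

```text
time_s: 13.1
tcp_pos: [0.5394, 0.093, 0.05]
ee_rot: [-0.0, 0.24, 0.971, 0.0]
ft_force: [0.4, -0.6, 0.1]
opening: 0.0543
grasp_force: 0.0
time_s: 13.9
tcp_pos: [0.3955, 0.0927, 0.1905]
ee_rot: [-0.0, 0.24, 0.971, 0.0]
ft_force: [0.0, -0.1, 0.2]
opening: 0.0542
grasp_force: 0.0
foot top 41 48.37839674079801
carrier x [ 0.82252243 57.67082435]
[-137.34966684  -31.81826465] [-0.01983763  0.7765926 ]
```

View pics/m9.png

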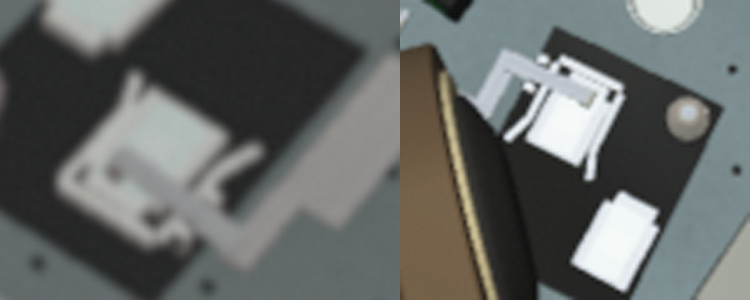

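The carrier is against the stop with the foot clamped on it: the foot's top is at 48 mm, so its underside is at 38 mm. The rear edge is at stage x ≈ 0. The spare and objective haven't moved, and the arm is clear.

```bash
python3 -c "
from rig import env
print(env.job_done())"
```

```text
the job is handed in; nothing more can be done
None
```

The carrier was pushed under the raised foot until it stalled against the stop, the clip was then released to clamp it, and the arm moved clear; the job was handed in at about 14 s on the clock, with no verdict returned.

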